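# Unlock the lock box with the key from the pegboard and hold the key turned

### The job

Take the flat key with the thick oblong head (not the ring-headed one) off its dowel on the pegboard and push it fully home into the lock in the lid of the steel lock box, easing and wiggling it past the sticky pins if it catches instead of forcing it. Then turn it a quarter turn clockwise, as far as it goes, and finish holding it there against the lock's return spring, still gripped and fully home, so that I can lift the lid. Leave everything else where it is.

Things in the scene. Friction and masses are not known exactly. Their poses are not given: they have to be found in the camera images.
- flat_key: The key to use, loose, 55 g: black head, round steel neck 3.6 mm thick, 6.5 long, then a flat steel bit 9 wide (y), 3 thick (x), 21.5 mm long, its last 4 mm tapering to 5 x 1.2: 28 mm from shoulder to tip. It hangs bit down on one of the two middle dowels. Origin: centre of the head's underside (shoulder); z up from tip to head, y across the head, x along the dowel. Fits either way round.
- key_head (a point): Point in the flat key's head, 22 mm above the shoulder, same axes: a good place to pinch across the 28 mm width (y) from above, the dowel then passing between the fingers. Head: 28 wide (y) x 9 thick (x) x 38 mm tall, flat sides. Its square hole, 10 mm wide, spans 24 to 34 mm above the shoulder; the upper edge rests on the dowel.
- ring_key: A bystander: steel cupboard key, 25 g, with a ring for a head (25 mm over all) and a round shank 41 mm long with a small bit, hanging on the other middle dowel. Origin: bottom of the ring; z up.
- pegboard: Fixed upright wooden board, 460 wide (y), 18 thick, 265 mm tall, on the robot's left, facing roughly world -y. Origin: bottom centre of its front face; -x points out of the face. Level round dowels, 8 mm thick, stick out 72 mm along -x, 245 mm up, at y = +165 (mirror), +50, -50 (keys), -165 mm (comb); empty ones at y = +50, -50 (95 mm up), 0 (145 mm up).
- dowel_tip (a point): Tip of the top dowel at the pegboard's y = +50 mm, axes as the board (the other key's dowel tip lies 100 mm along -y). The keys hang 44 to 50 mm out from the face, 22 to 28 mm short of the tip: raise a key about 1 mm so that its hole clears the dowel, then draw it 40 mm or more along -x.
- lockbox: Fixed grey steel lock box, 134 mm deep (x) x 196 mm wide (y), lid top 92 mm above the shelf. Origin: centre of its underside; z up. The cylinder lock stands in the lid, 30 mm from the middle towards -x (the robot's side).
- keyhole (a point): Centre of the lock's round face (22 mm across, 100 mm above the shelf, 8 above the lid), where the key's shoulder rests when fully home. Axes as the lock box; z up. The face is fixed, 4.5 mm thick, its slot 10.2 mm long along y, 4.2 wide along x, bevelled at the mouth to 12.8 x 6.8; the key goes straight down. The key turns freely only within 2 mm of fully home, when its bit is below the face.
- plug (a joint): Angle, rad, of the lock's plug, which lies under the face and is turned by the bit: 0 at rest, in line with the slot, growing clockwise seen from above (key yaw decreasing), stop at 1.60. A spring turns it back (0.03 N m at rest, 0.08 at a quarter turn). The key has some 0.15 to 0.25 rad of play in the plug, so turn the hand that much farther.
- pins (a point): In the plug, 14 mm below the lock's face, turning with it. Two sprung, sticky wafers (the pins), one from each side, stand in the plug's slot: the key's tip pushes them aside from about 7 to 14 mm and 17 to 24 mm below the face, against some 5 to 15 N; wiggling the key a few degrees about z while pressing eases it. Nothing of them is seen from outside.
- mirror: Bystander: wooden hand mirror, 110 mm round head below, handle up, 205 mm long, hanging on the dowel at the pegboard's y = +165. Origin: at the join of head and handle, 94 mm below the top of the dowel.
- comb: Bystander: wide wooden comb 178 x 50 x 5 mm hanging upright on the dowel at the pegboard's y = -165. Origin: its lower end.
- cologne: Bystander: amber glass cologne bottle 36 x 56 x 120 mm with a black round cap, beside the lock box on its -y side. Origin: centre of its underside.
- pin_dish: Bystander: shallow ceramic dish, 84 mm across, 22 mm high, beside the lock box on its +y side. Origin: centre of its underside.
- slide_box: Bystander: clear plastic box with a white sliding lid, 85 x 130 x 48 mm, on the robot's right. Origin: centre of its underside.
- cream_jar: Bystander: white jar with a steel lid, 60 mm across, 50 mm high, at the back. Origin: centre of its underside.
- hairbrush: Bystander: wooden hairbrush 205 x 60 x 32 mm lying bristles up at the back of the shelf. Origin: middle of its length, on the shelf.

How it is judged:
By the outcome, as a careful person would: the job done as asked, in the order asked, and still so for the second after the job is handed in, while the arm keeps its last pose, push and grip.
It also fails if it takes over 54 s, if anything falls off the work surface, if the arm or the gripper's body presses on something with over 40 N, if the wrist force passes 120 N, or if a joint passes its speed limit or range.

### The arm

A 6-joint arm with a two-finger parallel gripper is mounted at the origin on the work surface. World frame = base frame: x ahead of the robot, y to its left, z up, the work surface at z = 0. Lengths are in m, angles in rad, forces in N, time in s.
With the tool pointing down it reaches from about 0.35 to 0.875 m from the base axis. Payload 4.2 kg.
Tool frame: the origin (TCP) lies where the fingers leave the gripper's body, on its centre line; the fingertips stand 73 mm ahead of it and the grasp point (between the pads) lies 54 mm ahead of it; y points along the fingers, z is the direction in which the jaws open and shut, and the axes are right-handed (so a half turn about y gives the same grasp; the last joint's range is limited). The gripper opens to 85 mm and grips with 20 to 120 N. Pads are 22 mm wide; open, the fingers measure 114 mm over their backs; the gripper's body (76 mm by 85 mm) begins 54 mm behind the grasp point. The pads swing forward as they close: fully open they stand 13 mm farther back than shut.
Start: joints at [-0.903, 0.385, 0.008, 0, -1.194, -0.259], TCP at [0.248, -0.573, 0.304] pointing down, gripper open.
Joint ranges: [-3.14, 3.14], [-1.21, 2.06], [-1.07, 1.41], [-3.16, 2.05], [-2.99, -0.16], [-3.1, 3.1]. Speed limits (rad/s): [2.79, 2.79, 3.14, 3.14, 3.14, 3.14].

### API

Orientations are given as a rotation vector (axis times angle).
In Python, from rig import get_obs, grab_frame, get_calibration, finish_job, spot_in, landmark_of gives the robot as it stands.
- The arm moves only by the shell command python3 -m creep 'ROWS' [OPENING] [FORCE]. ROWS is JSON, a list of rows, each a list of 4 numbers: the shift along the world's x, y, z in m, then the turn about the world's z in rad. In form: [[dx, dy, dz, roll], ...]. A call has 1 to 8 rows; each row shifts and turns the commanded pose from where the row before left it; what a row does not reach is not made up. A row lasts 1/8 s, in which the tool goes at most 62.5 mm and 10.7 degrees, less where a joint would pass 70% of its speed; a pose out of reach is approached as far as the arm can. A call is refused whole if a number of a shift passes 0.0625 or a number of a turn 0.188, either way. A call with a gripper value outside its range is refused whole. OPENING is the finger opening in m, from 0 to 0.0854, set as the call begins (- or left out, the last holds). The fingers move at their own pace and stop on an object; FORCE is the grip in N (left out, the last holds). Time passes only in rows, so rows that do not move let the fingers close. It gives the time, the measured TCP pose, the force and the opening at its end, in the units of the state.
- get_obs(): the state, without advancing time (a new reading comes with each control period).
- grab_frame(name): name is "scene" or "side" or "wrist"; returns the picture (480x640x3 uint8, red, green, blue); there is no depth.
- get_calibration(name): a dict with "fx", "fy", "cx", "cy" (pixels), "k1" (the pictures are not rectified: a ray, as slopes to the right and down, at radius r is drawn at 1 + k1 r^2 times it, then the intrinsics apply), "T" (4x4, takes a point from camera to world coordinates). Camera axes: x right, y down, z forward; pixel columns grow to the right and rows downward; lengths in m; the calibration is good to about 2 mm. A picture is of the moment at which its call begins: read the wrist's pose just before it. get_calibration takes no time and is no camera call; for the wrist camera it gives the pose at the moment of the call.
- finish_job(): hands the job in, once; it reports no verdict.
Trained networks look in the newest picture that a camera, given by its name, has taken for a name from the list of things; names that differ only in an ending like _2 or _b are one class to them, and where a whole thing is asked for, a point or a joint stands for the part that bears it (a point fixed in the world has none). Each returns a list of dicts, best first, with "confidence" (0 to 1); they miss things now and then, are a little off and sometimes report something else, mostly with a low value. They report only what shows in the picture. A call takes as long as a camera call.
- spot_in(camera, query): "point" ([row, column] in pixels, amid what is visible of it).
- landmark_of(camera, query): "point" ([row, column] in pixels: a listed point, or the origin of a listed thing).
The state is a dict: "time_s": time; "joints": joint angles; "dq": joint speeds; "joint_torque": joint torques, N m; "ee_pos": TCP position; "orientation": TCP orientation; "contact_force": force on the tool from outside, world axes, zero at the start; "ft_torque": the same for the moment, N m; "finger_gap": finger opening in m.
Only numpy, scipy, OpenCV 4.12 (cv2) and the standard library are available. Lean on these libraries where they do the work, as an engineer would, in place of code of your own. Each camera call takes 0.05 s, during which the arm holds its last target. There are 200 camera calls.

## Working session

There is one attempt and no reset: what is moved stays moved. The work goes in short steps, Python scripts to look and compute and a shell command to move; the robot and the scene stay as the last step left them, time stands still between calls to the robot, and variables do not carry over. Pictures are saved under pics/ and viewed, about 8 in all and at most 12, crops included, and the job is handed in when it is done.

```bash
mkdir -p pics
cat > h.py <<'E'
import numpy as np, cv2
from rig import *
def ray(c,p):
    K=np.array([[c["fx"],0,c["cx"]],[0,c["fy"],c["cy"]],[0,0,1.]])
    s=np.array([(p[1]-c["cx"])/c["fx"],(p[0]-c["cy"])/c["fy"]]);u=s.copy()
    for _ in range(20): u=s/(1+c["k1"]*(u@u))
    T=np.array(c["T"]);d=T[:3,:3]@np.array([u[0],u[1],1.]);return T[:3,3],d/np.linalg.norm(d)
def tri(rs):
    A=np.zeros((3,3));b=np.zeros(3)
    for o,d in rs:
        P=np.eye(3)-np.outer(d,d);A+=P;b+=P@o
    x=np.linalg.solve(A,b);return x,[round(float(np.linalg.norm(np.cross(x-o,d)))*1000,1) for o,d in rs]
def proj(c,X):
    T=np.array(c["T"]);p=T[:3,:3].T@(np.array(X)-T[:3,3]);u=p[:2]/p[2];u=u*(1+c["k1"]*(u@u))
    return np.array([c["fy"]*u[1]+c["cy"],c["fx"]*u[0]+c["cx"]])
def atz(r,z): o,d=r; return o+d*(z-o[2])/d[2]
def save(n,im): cv2.imwrite("pics/"+n+".png",cv2.cvtColor(im,cv2.COLOR_RGB2BGR))
E
python3 - <<'E'
from h import *
print(get_obs())
C={}
for n in("scene","side"):
    im=grab_frame(n);save(n+"0",im);C[n]=get_calibration(n);print(n,np.round(C[n]["T"],3).tolist(),C[n]["fx"],C[n]["k1"])
for q in("flat_key","key_head","ring_key","dowel_tip","keyhole","lockbox","pegboard","mirror","comb","cologne","pin_dish"):
    rs=[]
    for n in C:
        r=landmark_of(n,q)[:2]
        print(q,n,[(np.round(a["point"]).tolist(),round(a["confidence"],2)) for a in r])
        if r: rs.append(ray(C[n],r[0]["point"]))
    if len(rs)==2: x,e=tri(rs);print("   ",x.round(4),e)
E
```

```text
{'time_s': 0.0, 'joints': array([-9.03407082e-01,  3.85563557e-01,  6.59113316e-03, -5.16198230e-04,
       -1.19399990e+00, -2.58565315e-01]), 'dq': array([ 0.00042222, -0.00026254,  0.00121028,  0.00099336, -0.00020621,
       -0.00020576]), 'joint_torque': array([ 3.08876515e-04, -3.92286158e+01,  1.88396913e+01,  4.18591216e+00,
       -4.61965450e-03, -9.39019060e-06]), 'ee_pos': array([ 0.2482856 , -0.57308763,  0.30280106]), 'orientation': array([-1.54475817, -0.32001162,  0.32086849]), 'contact_force': array([ 0.69430075,  0.75751252, -0.28772728]), 'ft_torque': array([-0.01779613,  0.02214653, -0.0088874 ]), 'finger_gap': 0.08530329577168005}
scene [[-0.136, 0.806, -0.577, 1.193], [0.991, 0.105, -0.087, 0.026], [-0.01, -0.583, -0.812, 1.118], [0.0, 0.0, 0.0, 1.0]] 488.3736544829967 -0.018577570029048154
side [[-0.868, -0.271, 0.417, 0.143], [-0.497, 0.491, -0.716, 0.646], [-0.011, -0.828, -0.561, 0.698], [0.0, 0.0, 0.0, 1.0]] 442.4522526919018 -0.0675763338993823
flat_key scene [([251.0, 470.0], 0.51)]
flat_key side [([306.0, 223.0], 0.54), ([416.0, 238.0], 0.32)]
    [0.539
[... 451 characters left out ...]
, 264.0], 0.25)]
keyhole side [([286.0, 332.0], 0.7)]
    [0.4708 0.037  0.1002] [1.2, 1.2]
lockbox scene [([268.0, 363.0], 0.93), ([204.0, 466.0], 0.22)]
lockbox side [([294.0, 222.0], 0.68), ([320.0, 322.0], 0.64)]
    [0.6127 0.1095 0.128 ] [73.8, 73.8]
pegboard scene [([285.0, 466.0], 0.79)]
pegboard side [([418.0, 238.0], 0.94), ([297.0, 221.0], 0.55)]
    [ 0.5009  0.3233 -0.0034] [1.3, 1.3]
mirror scene [([198.0, 470.0], 0.94)]
mirror side [([273.0, 340.0], 0.42)]
    [0.3971 0.2391 0.2784] [49.0, 49.0]
comb scene [([320.0, 451.0], 0.95)]
comb side []
cologne scene [([279.0, 300.0], 0.57)]
cologne side []
pin_dish scene [([267.0, 418.0], 0.84), ([268.0, 363.0], 0.72)]
pin_dish side []
```

View pics/scene0.png

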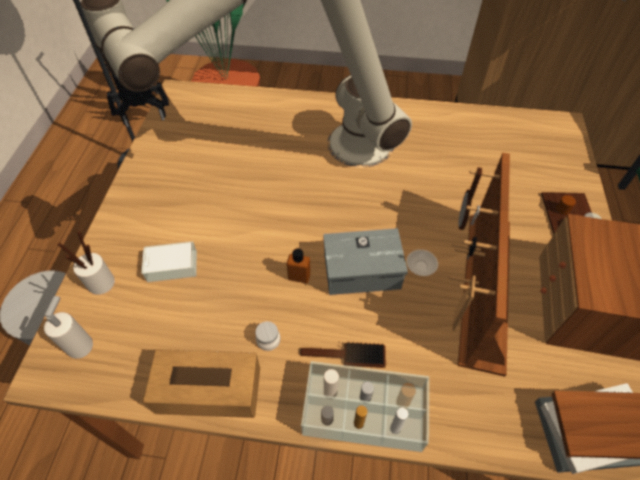

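View pics/side0.png

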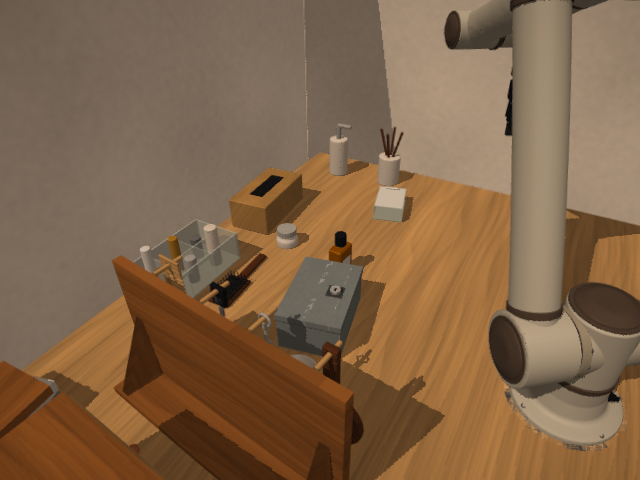

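The scene picture shows the board on the right with the flat key around (row 245, col 473) and the ring key at (208, 472). The lock is at (241, 362). In the side picture the flat key's black head is at (293, 219) and the lock at (290, 335).

```bash
python3 - <<'E'
from h import *
from scipy.spatial.transform import Rotation as R
o=get_obs();M=R.from_rotvec(o["orientation"]).as_matrix();print(M.round(3),"jaw yaw",np.arctan2(M[1,2],M[0,2]))
c=get_calibration("wrist");T=np.array(c["T"]);print((M.T@(T[:3,3]-o["ee_pos"])).round(3),(M.T@T[:3,:3]).round(2),c["fx"],c["cx"],c["cy"])
C={n:get_calibration(n) for n in("scene","side")}
for n in C:
    im=grab_frame(n)
    for q in("flat_key","key_head","comb","mirror","lockbox","ring_key"):
        print(n,q,[(np.round(a["point"]).tolist(),round(a["confidence"],2)) for a in spot_in(n,q)[:2]])
a=cv2.resize(cv2.imread("pics/scene0.png")[140:380,320:520],None,fx=3,fy=3,interpolation=3)[:600]
cv2.imwrite("pics/c1.png",a)
E
python3 -m creep '[[0,0.05,0.04,0],[0,0.0625,0.03,0],[0,0.0625,0,0],[0,0.0625,0,0]]' 0.06 40
```

```text
[[ 0.918 -0.    -0.397]
 [ 0.397 -0.     0.918]
 [-0.    -1.    -0.   ]] jaw yaw 1.9795802372607343
[-0.067 -0.071  0.001] [[ 0.    0.96  0.26]
 [-0.   -0.26  0.96]
 [ 1.   -0.    0.  ]] 426.3897253617608 309.5322976210923 245.65737658577706
scene flat_key []
scene key_head [([246.0, 471.0], 0.56)]
scene comb [([301.0, 462.0], 0.92), ([280.0, 488.0], 0.36)]
scene mirror [([202.0, 467.0], 0.92), ([302.0, 462.0], 0.64)]
scene lockbox [([258.0, 366.0], 0.59)]
scene ring_key [([215.0, 474.0], 0.44), ([262.0, 365.0], 0.27)]
side flat_key [([300.0, 220.0], 0.79)]
side key_head [([299.0, 223.0], 0.75), ([392.0, 226.0], 0.22)]
side comb [([274.0, 175.0], 0.65)]
side mirror [([373.0, 335.0], 0.89)]
side lockbox [([306.0, 321.0], 0.77)]
side ring_key [([325.0, 268.0], 0.75), ([247.0, 338.0], 0.46)]
time_s: 2.4
ee_pos: [0.2482, -0.3417, 0.3704]
orientation: [-1.548, -0.321, 0.319]
contact_force: [1.1, 1.2, 0.5]
finger_gap: 0.0597
```

View pics/c1.png

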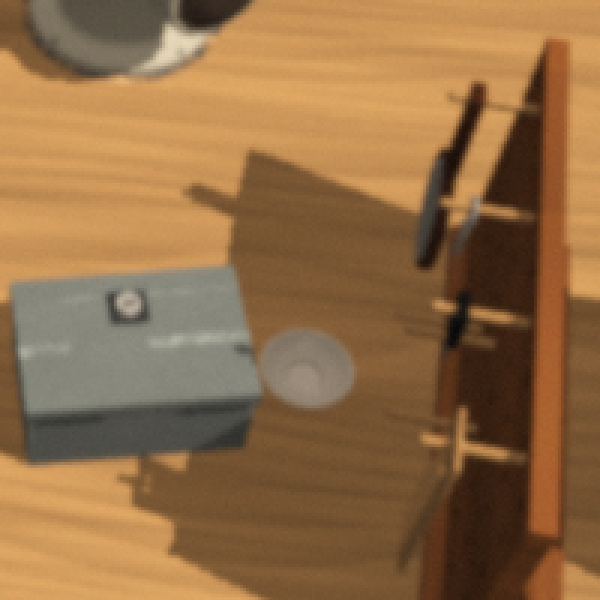

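```bash
python3 -m creep '[[0.04,0.045,0.005,0.145],[0.04,0.045,0.005,0.145],[0.04,0.045,0.005,0.145],[0.035,0.05,0.005,0.145],[0.035,0.05,0.005,0.145],[0.035,0.05,0.005,0.145],[0.035,0.05,0,0.145],[0.035,0.05,0,0.145]]'
python3 -m creep '[[0,0.05,0,0],[0,0.05,0,0],[0,0.02,0,0],[0,0,0,0]]'
python3 - <<'E'
from h import *
from scipy.spatial.transform import Rotation as R
o=get_obs();M=R.from_rotvec(o["orientation"]).as_matrix();print(o["joints"].round(3),o["ee_pos"],"jaw yaw",np.arctan2(M[1,2],M[0,2]))
c=get_calibration("wrist");save("w1",grab_frame("wrist"))
for q in("flat_key","key_head","ring_key","dowel_tip","comb","pegboard"):
    for a in landmark_of("wrist",q)[:2]: print(q,np.round(a["point"],1),round(a["confidence"],2))
for X in([0.5399,0.2813,0.2369],[0.4429,.2636,.2431]): print(proj(c,X))
E
```

```text
time_s: 3.4
ee_pos: [0.5442, 0.0436, 0.4005]
orientation: [-1.208, -1.212, 1.211]
contact_force: [1.0, -0.9, 0.4]
finger_gap: 0.0602
time_s: 3.9
ee_pos: [0.5433, 0.1625, 0.3998]
orientation: [-1.209, -1.209, 1.21]
contact_force: [0.1, -0.6, -0.1]
finger_gap: 0.06
[ 0.576  0.234  0.031  0.    -1.368 -0.577] [0.54334541 0.16253363 0.39976421] jaw yaw 3.1413869832309014
flat_key [396.6 312.4] 0.92
key_head [423.1 312.6] 0.83
comb [307.1 198. ] 0.89
pegboard [332.9 347.5] 0.73
[427.82564502 313.97437061]
[410.28359811 472.22673337]
```

View pics/w1.png

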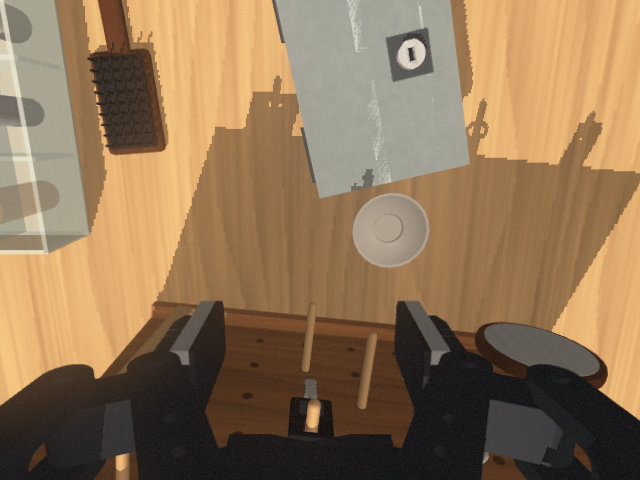

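The wrist picture shows the flat key's head at (418, 311) between the fingers with its dowel through it. Two empty dowels show at (305→370, 312→306) and (335→407, 373→362), and the lock's slot is at (54, 411).

Run:
```python
from h import *
c=get_calibration("wrist")
f=lambda p,z: atz(ray(c,p),z)
for n,a,b,z in(("d95",(305,312.5),(370,306.5),.095),("d145",(336,373),(406,362),.145),("base",(303,158),(326,430),0.0),("boxedge",(197,320),(163,470),.092),("boxside",(163,470),(0,444),.092),("slot",(49,409),(60,413),.1)):
    A,B=f(a,z),f(b,z);d=B-A;print(n,A.round(4),B.round(4),"yaw deg",np.degrees(np.arctan2(d[1],d[0])).round(1),np.linalg.norm(d).round(4))
print("keyhole",f((54.5,411),.1),"head@.237",f((423.1,312.6),.237),"shoulder@.215",f((396.6,312.4),.215))
im=cv2.imread("pics/w1.png")
a=cv2.resize(im[10:110,360:470],None,fx=5,fy=5,interpolation=2);b=cv2.resize(im[290:450,250:400],None,fx=3.4,fy=3.4,interpolation=2)
h=max(a.shape[0],b.shape[0]);P=lambda q:cv2.copyMakeBorder(q,0,h-q.shape[0],0,0,0);r=np.hstack([P(a),P(b)]);k=800/r.shape[1];cv2.imwrite("pics/c2.png",cv2.resize(r,None,fx=min(k,1),fy=min(k,1)));print(r.shape)
```

```text
d95 [0.5405 0.2561 0.095 ] [0.5466 0.3255 0.095 ] yaw deg 84.9 0.0696
d145 [0.49   0.2629 0.145 ] [0.4975 0.3305 0.145 ] yaw deg 83.7 0.068
base [0.723  0.2933 0.    ] [0.3986 0.3246 0.    ] yaw deg 174.5 0.326
boxedge [0.5335 0.1534 0.092 ] [0.4029 0.1244 0.092 ] yaw deg -167.5 0.1338
boxside [0.4029 0.1244 0.092 ] [ 0.4361 -0.002   0.092 ] yaw deg -75.3 0.1307
slot [0.4631 0.0342 0.1   ] [0.4594 0.0423 0.1   ] yaw deg 114.6 0.0089
keyhole [0.46125733 0.0382625  0.1       ] head@.237 [0.54143224 0.27632368 0.237     ] shoulder@.215 [0.54140509 0.27227611 0.215     ]
(544, 1060, 3)
```

View pics/c2.png

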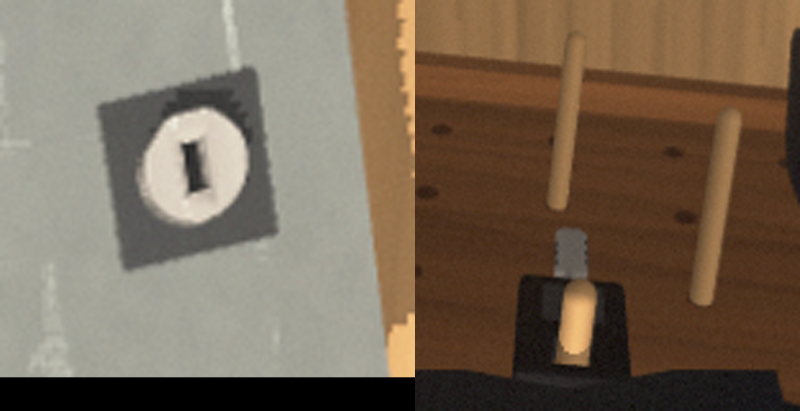

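```bash
python3 -m creep '[[0,0.04,0,-0.048],[0,0.04,0,-0.048],[-0.001,0.037,-0.01,0],[0,0,-0.03,0],[0,0,-0.03,0],[0,0,0,0],[0,0,0,0]]'
python3 - <<'E'
from h import *
from scipy.spatial.transform import Rotation as R
o=get_obs();M=R.from_rotvec(o["orientation"]).as_matrix();print(o["ee_pos"],"jaw yaw",np.arctan2(M[1,2],M[0,2]))
c=get_calibration("wrist");save("w2",grab_frame("wrist"))
for q,z in(("flat_key",.215),("key_head",.237)):
    for a in landmark_of("wrist",q)[:2]: print(q,np.round(a["point"],1),round(a["confidence"],2),atz(ray(c,a["point"]),z))
print(proj(c,o["ee_pos"]-[0,0,.054]))
E
```

```text
time_s: 5.12
ee_pos: [0.5432, 0.2785, 0.3316]
orientation: [-1.255, -1.138, 1.135]
contact_force: [-0.0, -0.6, 0.8]
finger_gap: 0.0599
[0.54317149 0.2785142  0.33155418] jaw yaw 3.0432748749564773
flat_key [271.3 315. ] 0.69 [0.53996139 0.27644165 0.215     ]
key_head [292.7 313.6] 0.97 [0.54094777 0.27819909 0.237     ]
[341.00447163 307.77055454]
```

View pics/w2.png

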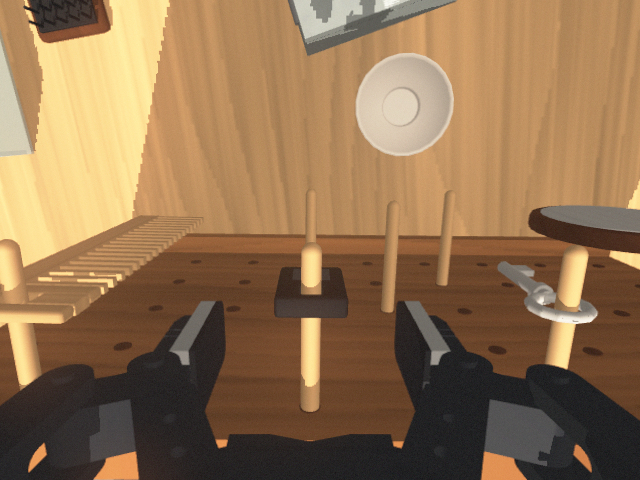

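The picture shows the key head at (292, 312), square with the jaws and centred between the fingers, with the ring key well clear at (290, 555). I'll descend and grip.

```bash
python3 -m creep '[[-0.001,0,-0.02,0],[-0.001,0,-0.018,0],[0,0,-0.003,0],[0,0,0,0]]'
python3 -m creep '[[0,0,0,0],[0,0,0,0],[0,0,0,0],[0,0,0,0]]' 0.02 60
```

```text
time_s: 5.78
ee_pos: [0.5408, 0.2788, 0.29]
orientation: [-1.254, -1.138, 1.136]
contact_force: [-0.2, -0.2, 0.8]
finger_gap: 0.0599
time_s: 6.28
ee_pos: [0.5416, 0.2789, 0.2903]
orientation: [-1.255, -1.14, 1.134]
contact_force: [4.9, 0.5, 3.5]
finger_gap: 0.0269
```

```bash
python3 -m creep '[[0.001,0,0.001,0],[0,0,0,0],[0,0,0,0]]'
```

```text
time_s: 6.65
ee_pos: [0.5417, 0.2789, 0.2903]
orientation: [-1.254, -1.138, 1.136]
contact_force: [4.3, 0.4, 2.8]
finger_gap: 0.0271
```

```bash
python3 -m creep '[[0.001,0,0.001,0],[0,0,0,0],[0,0,0,0]]'
```

```text
time_s: 7.02
ee_pos: [0.5419, 0.2786, 0.2904]
orientation: [-1.253, -1.135, 1.138]
contact_force: [1.2, 1.2, -0.0]
finger_gap: 0.0269
```

```bash
python3 -m creep '[[0,0,0.001,0],[0,0,0,0],[0,0,0,0]]'
```

```text
time_s: 7.4
ee_pos: [0.542, 0.2783, 0.2916]
orientation: [-1.254, -1.135, 1.138]
contact_force: [-0.3, -0.5, -0.1]
finger_gap: 0.0269
```

```bash
python3 -m creep '[[-0.001,-0.01,0,0],[-0.001,-0.01,0,0],[-0.001,-0.015,0,0],[-0.0015,-0.015,0,0],[-0.0015,-0.015,0,0],[0,0,0,0]]'
```

```text
time_s: 8.15
ee_pos: [0.5364, 0.2124, 0.2923]
orientation: [-1.255, -1.136, 1.135]
contact_force: [0.1, -0.5, -0.0]
finger_gap: 0.0271
```

```bash
python3 -m creep '[[0,-0.03,0,0.173],[0,-0.03,0,0.173],[0,-0.03,0,0.173],[0,-0.03,0,0.173],[0,-0.02,-0.01,0.173],[0,-0.02,0,0.173],[0,0,0,0.173],[-0.01,0,0,0.173]]'
python3 -m creep '[[0,0,0,0.173],[0,0,0,0.173],[0,0,0,0.173],[0,0,0,0],[0,0,0,0]]'
python3 - <<'E'
from h import *
from scipy.spatial.transform import Rotation as R
o=get_obs();M=R.from_rotvec(o["orientation"]).as_matrix();print(o["ee_pos"],o["joints"].round(2),"jaw yaw",np.arctan2(M[1,2],M[0,2]))
c=get_calibration("wrist");save("w3",grab_frame("wrist"))
for q,z in(("keyhole",.1),):
    for a in landmark_of("wrist",q)[:2]: print(q,np.round(a["point"],1),round(a["confidence"],2),atz(ray(c,a["point"]),z))
print(proj(c,o["ee_pos"]-[0,0,.076]),proj(c,o["ee_pos"]-[0,0,.104]))
E
```

```text
time_s: 9.15
ee_pos: [0.527, 0.0536, 0.2819]
orientation: [-0.292, -2.072, 2.072]
contact_force: [-0.3, -0.8, -1.0]
finger_gap: 0.027
time_s: 9.78
ee_pos: [0.5266, 0.0538, 0.282]
orientation: [-0.244, 2.098, -2.098]
contact_force: [-0.4, -0.0, -1.7]
finger_gap: 0.027
[0.5265541  0.05380422 0.28199778] [ 0.41  0.24 -0.26  0.   -1.07  1.39] jaw yaw -1.3388618553327016
[313.03630679 311.92697827] [286.32107074 311.65088482]
```

View pics/w3.png

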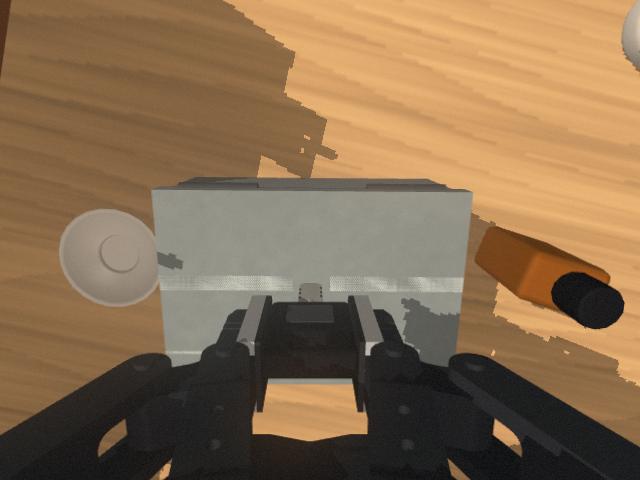

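The lid's edges run level in the picture (row 190, cols 152–471), so the jaws are square with the lock box. The gripper hides the lock from here, so I'll look from nearer the robot.

```bash
python3 -m creep '[[-0.03,-0.01,0,0],[-0.04,-0.01,0,0],[-0.04,-0.005,0,0],[-0.015,0,0,0],[0,0,0,0],[0,0,0,0]]'
python3 - <<'E'
from h import *
from scipy.spatial.transform import Rotation as R
o=get_obs();M=R.from_rotvec(o["orientation"]).as_matrix();print(o["ee_pos"],o["joints"].round(2),"jaw yaw",np.arctan2(M[1,2],M[0,2]))
c=get_calibration("wrist");im=grab_frame("wrist");save("w4",im)
for q,z in(("keyhole",.1),):
    for a in landmark_of("wrist",q)[:2]: print(q,np.round(a["point"],1),round(a["confidence"],2),atz(ray(c,a["point"]),z))
p=proj(c,[.463,.038,.1]);print(p)
r,k=int(p[0]),int(p[1]);r=max(r,60)
a=cv2.resize(im[r-60:r+60,k-60:k+60],None,fx=4,fy=4,interpolation=2)
b=cv2.resize(im[250:370,260:380] ,None,fx=4,fy=4,interpolation=2)
save("c4",cv2.resize(np.hstack([a,b]),(800,400)));print(r,k)
E
```

```text
time_s: 10.62
ee_pos: [0.4027, 0.0291, 0.2823]
orientation: [-0.245, 2.097, -2.097]
contact_force: [0.3, -0.1, -1.4]
finger_gap: 0.0268
[0.40265766 0.02914536 0.28232121] [ 0.48  0.02 -0.53  0.   -1.03  1.33] jaw yaw -1.336532465587993
keyhole [143.4 316.6] 0.82 [0.46009233 0.0396121  0.1       ]
[138.99687541 320.51584987]
138 320
```

View pics/c4.png

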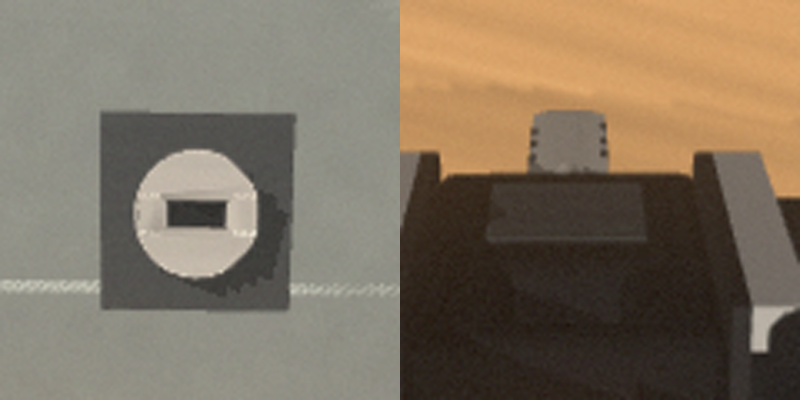

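The slot lies level in the picture, and its centre is at (141.8, 318.7). The key's tip is at (283, 311), hanging straight under its head.

Run:
```python
from h import *
o=get_obs();c=get_calibration("wrist")
k=atz(ray(c,(141.8,318.7)),.1);e=o["ee_pos"];print(k,e,k-e)
t=atz(ray(c,(283,311)),e[2]-.104);print("tip rel TCP",t-e,"pred",proj(c,e-[0,0,.104]))
for q in((197,316.5),(234,290.8)):pass
```

```text
[0.46091384 0.03845508 0.1       ] [0.40250324 0.02902611 0.28191734] [ 0.05841061  0.00942898 -0.18191734]
tip rel TCP [ 0.00142766  0.00059737 -0.104     ] pred [286.30041146 311.57425067]
```

```bash
python3 -m creep '[[0.03,0.005,0,0],[0.0275,0.004,-0.01,0],[0,0,-0.03,0],[0,0,-0.025,0],[0,0,-0.009,0],[0,0,0,0],[0,0,0,0]]'
python3 - <<'E'
from h import *
o=get_obs();c=get_calibration("wrist");im=grab_frame("wrist");print(o["ee_pos"],o["contact_force"])
k=[.4609,.0385,.1];print(proj(c,k),proj(c,o["ee_pos"]-[0,0,.104]))
save("c5",cv2.resize(im[220:370,230:400],None,fx=4,fy=4,interpolation=2))
E
```

```text
time_s: 11.6
ee_pos: [0.4597, 0.0379, 0.2089]
orientation: [-0.245, 2.097, -2.096]
contact_force: [-0.7, 0.5, -0.0]
finger_gap: 0.0271
[0.45973664 0.03793831 0.20894335] [-0.68027281  0.4541304  -0.03341151]
[280.15731311 310.9526628 ] [286.74017491 311.60940958]
```

View pics/c5.png

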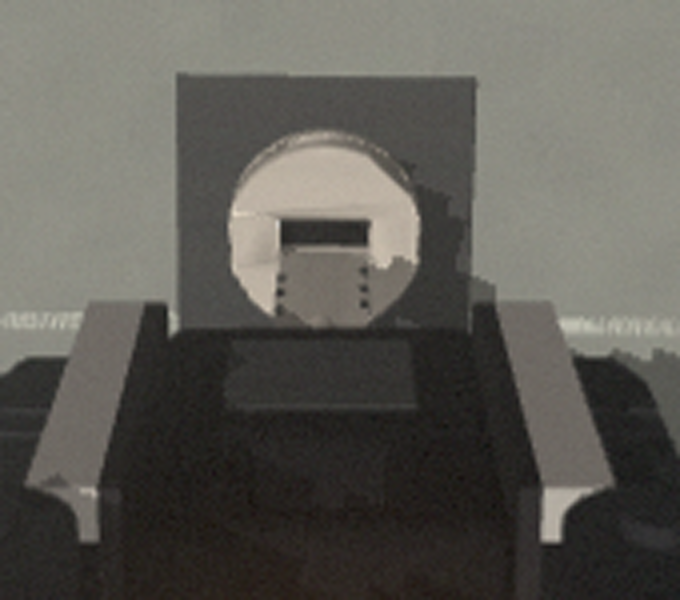

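The key is over the slot: bit at cols 278–368 of the crop, slot at 280–370. I'll start the insertion.

```bash
python3 -m creep '[[0,0,-0.004,0],[0,0,-0.003,0],[0,0,-0.002,0],[0,0,0,0]]'
python3 -m creep '[[0,0,-0.001,0],[0,0,-0.001,0],[0,0,0,0],[0,0,0,0]]'
```

```text
time_s: 12.15
ee_pos: [0.459, 0.0377, 0.1989]
orientation: [-0.247, 2.097, -2.097]
contact_force: [0.7, -0.4, 0.1]
finger_gap: 0.0269
time_s: 12.65
ee_pos: [0.4591, 0.0377, 0.197]
orientation: [-0.246, 2.097, -2.097]
contact_force: [-0.1, -0.2, -0.5]
finger_gap: 0.027
```

```bash
python3 -m creep '[[0,0,-0.001,0],[0,0,-0.001,0.05],[0,0,-0.001,-0.1],[0,0,-0.001,0.1],[0,0,-0.001,-0.1],[0,0,-0.001,0.05],[0,0,0,0]]' 0.02 90
python3 -m creep '[[0,0,-0.001,0.05],[0,0,-0.001,-0.1],[0,0,-0.001,0.1],[0,0,-0.001,-0.05],[0,0,0,0]]'
```

```text
time_s: 13.52
ee_pos: [0.4592, 0.0377, 0.1913]
orientation: [-0.246, 2.097, -2.097]
contact_force: [0.1, 0.3, 2.0]
finger_gap: 0.0264
time_s: 14.15
ee_pos: [0.4592, 0.0375, 0.1875]
orientation: [-0.246, 2.096, -2.097]
contact_force: [-0.4, -2.2, 3.9]
finger_gap: 0.0268
```

```bash
python3 -m creep '[[0,0,-0.001,0.05],[0,0,-0.001,-0.1],[0,0,-0.001,0.1],[0,0,-0.001,-0.1],[0,0,-0.001,0.1],[0,0,-0.001,-0.05],[0,0,0,0]]'
python3 -m creep '[[0,0,-0.001,0.05],[0,0,-0.001,-0.1],[0,0,-0.001,0.1],[0,0,-0.001,-0.05],[0,0,0,0]]'
```

```text
time_s: 15.02
ee_pos: [0.4595, 0.0377, 0.1819]
orientation: [-0.246, 2.096, -2.096]
contact_force: [-0.8, -0.8, 7.5]
finger_gap: 0.0266
time_s: 15.65
ee_pos: [0.4599, 0.038, 0.1776]
orientation: [-0.245, 2.096, -2.095]
contact_force: [2.1, -0.3, 3.5]
finger_gap: 0.0265
```

```bash
python3 -m creep '[[0,0,-0.001,0.05],[0,0,-0.001,-0.1],[0,0,-0.001,0.05],[0,0,0,0],[0,0,0,0]]'
```

```text
time_s: 16.27
ee_pos: [0.46, 0.038, 0.1753]
orientation: [-0.245, 2.095, -2.095]
contact_force: [-0.5, 0.1, 10.8]
finger_gap: 0.0265
```

```bash
python3 -m creep '[[0,0,-0.001,0.05],[0,0,0,-0.1],[0,0,0,0.05],[0,0,0,0],[0,0,0,0]]'
```

```text
time_s: 16.9
ee_pos: [0.4601, 0.038, 0.1753]
orientation: [-0.246, 2.094, -2.095]
contact_force: [-2.8, -1.0, 17.3]
finger_gap: 0.0264
```

```bash
python3 -m creep '[[0,0,0.001,-0.12],[0,0,0,-0.12],[0,0,0,-0.12],[0,0,0,-0.12],[0,0,0,0]]'
python3 -c "
from h import *
o=get_obs();print(o['ft_torque'].round(3),o['joints'].round(2))"
```

```text
time_s: 17.52
ee_pos: [0.4598, 0.0385, 0.1753]
orientation: [-0.26, -2.094, 2.091]
contact_force: [-3.1, 3.4, 10.9]
finger_gap: 0.0263
[ 0.924  0.552 -0.037] [ 0.44  0.26 -0.56 -0.   -0.75  0.89]
```

```bash
python3 -m creep '[[0,0,0,-0.12],[0,0,0,-0.12],[0,0,0,-0.12],[0,0,0,-0.12],[0,0,0,0]]'
python3 -c "
from h import *
o=get_obs();print(o['ft_torque'].round(3),o['orientation'])"
python3 -m creep '[[0,0,0,-0.12],[0,0,0,-0.12],[0,0,0,-0.12],[0,0,0,-0.12],[0,0,0,0]]'
python3 -c "
from h import *
from scipy.spatial.transform import Rotation as R
o=get_obs();M=R.from_rotvec(o['orientation']).as_matrix();print(o['ft_torque'].round(3),np.arctan2(M[1,2],M[0,2])+1.3365)"
```

```text
time_s: 18.15
ee_pos: [0.4603, 0.0391, 0.1754]
orientation: [-0.685, -1.805, 1.797]
contact_force: [-2.6, 4.9, 9.3]
finger_gap: 0.0267
[1.498 0.423 0.002] [-0.68531792 -1.80451395  1.79702698]
time_s: 18.77
ee_pos: [0.4611, 0.0395, 0.1754]
orientation: [-1.016, -1.48, 1.469]
contact_force: [1.3, 5.7, 7.3]
finger_gap: 0.0267
[ 1.585 -0.129  0.06 ] -1.4384041833517758
```

```bash
cat > t.py <<'E'
from h import *
from scipy.spatial.transform import Rotation as R
o=get_obs();M=R.from_rotvec(o['orientation']).as_matrix();print(o['ft_torque'].round(3),np.arctan2(M[1,2],M[0,2])+1.3365,o['joints'].round(3))
E
python3 -m creep '[[0,0.0005,-0.0005,-0.12],[0,0,0,-0.1],[0,0,0,-0.08],[0,0,0,0],[0,0,0,0]]'; python3 t.py
```

```text
time_s: 19.4
ee_pos: [0.4615, 0.0397, 0.1754]
orientation: [-1.18, -1.266, 1.254]
contact_force: [2.4, 3.3, 10.0]
finger_gap: 0.0268
[ 0.935 -0.41   0.082] -1.7372838600697924 [ 0.438  0.256 -0.557  0.001 -0.749 -0.371]
```

```bash
python3 -m creep '[[0,0,0,-0.06],[0,0,0,0],[0,0,0,0]]';python3 t.py;python3 -m creep '[[0,0,0,-0.06],[0,0,0,0],[0,0,0,0]]';python3 t.py
```

```text
time_s: 19.77
ee_pos: [0.4616, 0.0397, 0.1754]
orientation: [-1.209, -1.222, 1.21]
contact_force: [2.2, 1.4, 7.8]
finger_gap: 0.0266
[ 0.822 -0.486  0.12 ] -1.7970763293279783 [ 0.438  0.257 -0.557  0.001 -0.749 -0.431]
time_s: 20.15
ee_pos: [0.4617, 0.0397, 0.1754]
orientation: [-1.237, -1.178, 1.165]
contact_force: [1.7, 3.2, 8.0]
finger_gap: 0.0264
[ 0.789 -0.462  0.123] 4.4260798681711195 [ 0.438  0.257 -0.557  0.001 -0.749 -0.491]
```

```bash
python3 -m creep '[[0,0,0,-0.06],[0,0,0,0],[0,0,0,0]]';python3 t.py;python3 -m creep '[[0,0,0,-0.06],[0,0,0,0],[0,0,0,0]]';python3 t.py
```

```text
time_s: 20.52
ee_pos: [0.4617, 0.0397, 0.1754]
orientation: [-1.263, -1.133, 1.121]
contact_force: [1.9, 2.8, 9.1]
finger_gap: 0.0267
[ 0.767 -0.58   0.198] 4.366614299804524 [ 0.438  0.257 -0.557  0.001 -0.749 -0.551]
time_s: 20.9
ee_pos: [0.4616, 0.0396, 0.1754]
orientation: [-1.288, -1.088, 1.076]
contact_force: [1.7, 2.7, 8.1]
finger_gap: 0.0264
[ 0.762 -0.412  0.169] 4.3066001838822885 [ 0.438  0.257 -0.557  0.001 -0.749 -0.611]
```

Run:
```python
from h import *
for _ in range(4):
    im=grab_frame("wrist");o=get_obs();print(o["ft_torque"].round(3),o["contact_force"].round(1))
save("c6",cv2.resize(im[200:380,210:420],None,fx=3.2,fy=3.2,interpolation=2))
```

```text
[ 0.682 -0.439  0.159] [2.  3.2 8.9]
[ 0.702 -0.481  0.135] [2.  2.5 9.7]
[ 0.712 -0.521  0.134] [2.1 2.9 8.5]
[ 0.738 -0.558  0.155] [1.3 2.3 8.6]
```

View pics/c6.png

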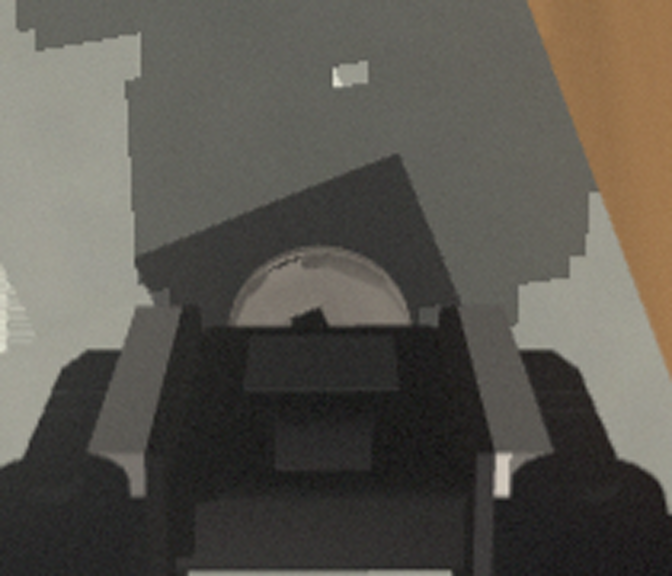

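The head sits square between the pads and shows no twist. The shoulder is down on the lock face and the slot is visibly crosswise. I'll make one more small turn to confirm the stop.

```bash
for i in 1 2; do :; done; python3 -m creep '[[0,0,0,-0.05],[0,0,0,0],[0,0,0,0]]';python3 t.py;python3 -m creep '[[0,0,-0.0005,-0.05],[0,0,0,0],[0,0,0,0]]';python3 t.py
python3 - <<'E'
from h import *
for _ in range(4):
    im=grab_frame("wrist");o=get_obs();print(o["ft_torque"].round(3),o["contact_force"].round(1))
save("c7",cv2.resize(im[200:380,210:420],None,fx=3.2,fy=3.2,interpolation=2))
E
```

```text
time_s: 21.48
ee_pos: [0.4616, 0.0396, 0.1754]
orientation: [-1.309, -1.051, 1.039]
contact_force: [1.7, 1.6, 9.5]
finger_gap: 0.0267
[ 0.638 -0.544  0.271] 4.256976726768823 [ 0.438  0.257 -0.558  0.001 -0.749 -0.66 ]
time_s: 21.85
ee_pos: [0.4617, 0.0395, 0.1754]
orientation: [-1.328, -1.014, 1.002]
contact_force: [1.5, 2.9, 11.9]
finger_gap: 0.0265
[ 0.738 -0.158  0.334] 4.207574702799343 [ 0.438  0.257 -0.558  0.002 -0.749 -0.71 ]
[ 0.695 -0.17   0.357] [ 1.8  1.7 11.3]
[ 0.713 -0.179  0.355] [ 1.   2.7 12.6]
[ 0.663 -0.166  0.332] [ 0.9  2.8 12.7]
[ 0.642 -0.227  0.35 ] [ 1.3  1.9 12.3]
```

View pics/c7.png

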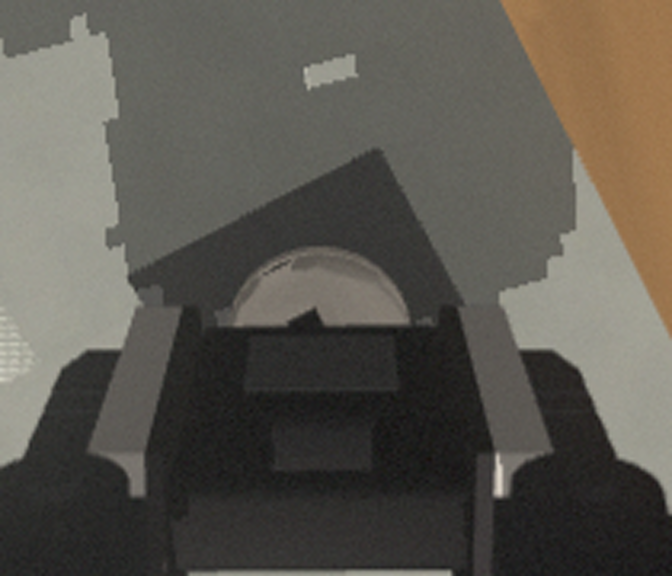

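The torque rose sharply, from 0.15 to 0.35 N m, so the plug is on its stop. The key is still square in the pads, and the height is unchanged at 0.1754. Handing in.

```bash
python3 -c "
from rig import *
print(finish_job(), get_obs()['time_s'])"
```

```text
the job is handed in; nothing more can be done
the job is handed in; nothing more can be done
```

The flat key is fully home in the lock, turned clockwise onto its stop, and held there in the gripper. The clock stood at about 22 s of the 54 s allowed.

I lifted the key about 1 mm, drew it off its dowel and eased it into the lock with small wiggles. The push force stayed at about 8 N through the pins and reached 17 N when I pressed to confirm the key was home.

Last checks before handing in:
- **Depth:** the key bottomed at a TCP height of 0.1753 m (expected 0.1755). It still read 0.1754 at the end, under about 12 N of downward push.
- **Turn:** the hand has turned about 2.08 rad. The resisting moment rose from about 0.15 to 0.35 N m over the last 0.1 rad, which I take as the plug reaching its stop. This came about 0.2 rad later than the stated play suggested, and the plug angle itself could not be read directly.
- **Grip:** the fingers read 26.5 mm at a 90 N setting, slightly under the head's 28 mm, as they have since the first grip. The last wrist picture shows the head square in the pads, with no sign of slipping.
- **Everything else:** in the pictures I viewed, nothing else had been touched. I did not take a final overview picture after the turn.

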